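# Weigh the tomatoes in their basket with the hanging scale

## Robot

A 7-joint arm with a two-finger parallel gripper is mounted at the origin on the work surface. World frame = base frame: x ahead of the robot, y to its left, z up, the work surface at z = 0. Lengths are in m, angles in rad, forces in N, time in s.
With the tool pointing down it reaches from about 0.4 to 0.925 m from the base axis. Payload 5.6 kg.
Tool frame: the origin (TCP) lies at the very end of the fingers, on their centre line; the grasp point (between the pads) lies 19 mm behind it; z points along the fingers, y is the line along which they close (so a half turn about z gives the same grasp; the last joint's range is limited). The gripper opens to 85 mm and grips with 20 to 120 N. Pads are 22 mm wide; open, the fingers measure 114 mm over their backs; the gripper's body (76 mm by 85 mm) begins 54 mm behind the grasp point. The pads swing forward as they close: fully open they stand 13 mm farther back than shut.
Start: joints at [-1.316, 0.468, -0.012, 1.603, 0.006, 1.071, -0.056], TCP at [0.191, 0.621, 0.231] pointing down, gripper open.
Joint ranges: [-2.53, 2.53], [-0.31, 2.02], [-1.57, 1.55], [0.28, 2.44], [-1.29, 4.43], [0.15, 1.84], [-2.92, 2.92]. Speed limits (rad/s): [2.57, 2.57, 3.14, 3.14, 3.14, 3.14, 3.14].

## Interface

Orientations are given as [roll, pitch, yaw] about the fixed x, y, z axes, in that order (R = Rz(yaw) Ry(pitch) Rx(roll)).
In Python, from cell import monitor, vision, ticket, spotter gives the robot as it stands. The module is installed in compiled form; this text tells all that it offers.
- The arm moves only by the tool step_arm, never from a script. Its argument "targets" is a list of rows, each a list of 6 numbers: the shift along the tool's x, y, z in mm, then the turn, a rotation vector about the tool's x, y, z in rad. In form: [[tx, ty, tz, rx, ry, rz], ...]. A call has 1 to 5 rows; each row shifts and turns the commanded pose from where the row before left it, along the tool's axes as they then stand; what a row does not reach is not made up. A row lasts 1/12 s, in which the tool goes at most 41.7 mm and 7.16 degrees, less where a joint would pass 70% of its speed; a pose out of reach is approached as far as the arm can. A call is refused whole if a number of a shift passes 41.7 or a number of a turn 0.125, either way. A call with a gripper value outside its range is refused whole. "jaw" is the finger opening in mm, from 0 to 85.4, set as the call begins (left out, the last holds). The fingers move at their own pace and stop on an object; "force" is the grip in N (left out, the last holds). Time passes only in rows, so rows that do not move let the fingers close. It gives the time, the measured TCP pose, the force, the opening and the grip force at its end, in the units of the state.
- monitor.get_obs(): the state, without advancing time (a new reading comes with each control period).
- vision.get_image(name): name is "scene" or "top"; returns (picture, depth): 480x640x3 uint8, red, green, blue; 480x640 float32, m along the optical axis (not along the pixel's ray), 0 where there is no reading.
- vision.camera_params(name): a dict with "fx", "fy", "cx", "cy" (pixels), "rvec" (rotation vector, rad) and "tvec" (3), from world to camera coordinates, as OpenCV has them. Camera axes: x right, y down, z forward; pixel columns grow to the right and rows downward; lengths in m; the calibration is good to about 2 mm. A picture is of the moment at which its call begins. camera_params takes no time and is no camera call.
- ticket.close_job(): hands the job in; it is judged then, once.
Trained networks look in the newest picture that a camera, given by its name, has taken for a name from the list of things; names that differ only in an ending like _2 or _b are one class to them, and where a whole thing is asked for, a point or a joint stands for the part that bears it (a point fixed in the world has none). Each returns a list of dicts, best first, with "conf" (0 to 1); they miss things now and then, are a little off and sometimes report something else, mostly with a low value. They report only what shows in the picture. A call takes as long as a camera call. They do not tell look-alikes from the thing itself.
- spotter.trace(camera, query): "pixels" (480x640 bool, what is visible of it) and "extent" ([left, top, width, height] in pixels, round what is visible of it).
- spotter.spot_point(camera, query): "pixel" ([column, row] in pixels: a listed point, or the origin of a listed thing).
The state is a dict: "t": time; "qpos": joint angles; "qvel": joint speeds; "tau": joint torques, N m; "tcp_pos": TCP position; "tcp_rot": TCP orientation; "ft_force": force on the tool from outside, world axes, zero at the start; "wrist_torque": the same for the moment, N m; "width": opening from 0.0 (shut) to 1.0 (fully open); "gripper_force": force on a finger pad.
Only numpy, scipy, OpenCV 4.12 (cv2) and the standard library are available. Lean on these libraries where they do the work, as an engineer would, in place of code of your own. Each camera call takes 0.05 s, during which the arm holds its last target. There are 200 camera calls.

## Task

Weigh the tomatoes: take the hanging scale out of its holder, catch the handle of the basket that has the tomatoes in it on the scale's hook, and lift the basket at least 5 cm clear of the tray, with the scale upright and nothing but the hook carrying the basket. Finish while holding it there, steady and level, so that the reading can settle; do not put it down. Keep all the tomatoes in the basket and do not knock or shift the empty basket or the other things on the bench.

Things in the scene. Friction and masses are not known exactly. Their poses are not given: they have to be found in the camera images.
- scale: hand-held hanging scale, 0.25 kg: grey body 30 mm thick (its x), 62 wide (its y), 80 high (z up), display face to its -x, rigid steel hook below. Origin: centre of the body's flat underside (body fills z 0 to 80 mm). Grasp the upper body across the 30 mm thickness. Below it: collar 16 mm across, 10 long, then a 7 mm rod to z = -32 mm, then the hook
- scale_hook (a point): saddle of the hook: lowest point inside it, 72.5 mm under the scale's origin, where a handle hangs; axes as the scale's. The hook is a round ring of 7 mm wire in the scale's y-z plane, 37 mm clear inside, lowest outside point 7 mm below this
- hook_mouth (a point): middle of the hook's mouth, on the scale's axis 47 mm below its origin; axes as the scale's. The ring is open on the scale's +y side: its tip stands at y +21 mm, tip top 11 mm lower than this point; the wire above passes 11 mm higher. So a bar enters at this height, moving along the scale's -y, then drops into the saddle
- holder: fixed holder: white base 130 x 120 x 8 mm, steel column at its +x side, level fork of two prongs, top 118 mm above the bench, 20 mm slot between, open to the holder's -x. Origin: bench level, below the scale's axis at the start; axes then parallel to the scale's. The scale stands on the prongs by its underside, rod in the slot, hook hanging below
- fork_front (a point): middle of the fork's front end, at prong top height, 24 mm along the holder's -x from the scale's axis. A 4 mm high lip crosses each prong's end here; an 18 mm high stop is behind the scale. To come out the scale is raised 6 to 20 mm (higher and the hook catches under the prongs), then drawn at least 60 mm along the holder's -x
- basket: square wire basket holding four tomatoes; basket about 0.2 kg, tomatoes 0.06 kg each: 112 x 112 mm, 56 high, standing on the tray's floor 4 mm above the bench. Origin: centre of its underside, z up. A rigid arched handle of 6 mm wire stands fixed over its middle in the basket's x-z plane (the bar runs along its x)
- basket_handle (a point): centre line of the handle wire at its blunt peak, over the middle of the basket, 112 mm above the basket's underside; the wire falls 6 mm within 30 mm to each side along the basket's x. Axes as the basket's. The basket hangs level when carried here
- spare: a second basket of the same make, empty, on the other half of the tray; not to be used. Origin: centre of its underside
- tray: fixed white tray 190 x 380 mm with a 4 mm floor and a 10 mm rim, under the two baskets, which may stand either way round. Origin: bench level, at its centre
- weight: bystander: steel calibration weight with a knob, 38 mm across, 59 mm high. Origin: under its centre
- probe: bystander: aluminium test probe, 36 mm disc with a stem, 50 mm high. Origin: under its centre
- beaker: bystander: glass beaker 68 mm across, 90 mm high. Origin: under its centre
- jar: bystander: white sample jar 60 mm across, 75 mm high. Origin: under its centre
- dish: bystander: closed clear dish 90 mm across, 14 mm high. Origin: under its centre
- spatula: bystander: steel spoon 180 mm long, lying on the bench. Origin: about its middle
- tomato0: one of the four tomatoes, 50 mm across, lying loose in the basket, two by two. Origin: at its underside at the start (it turns with the fruit)
- tomato1: one of the four tomatoes, 50 mm across, lying loose in the basket, two by two. Origin: at its underside at the start (it turns with the fruit)
- tomato2: one of the four tomatoes, 50 mm across, lying loose in the basket, two by two. Origin: at its underside at the start (it turns with the fruit)
- tomato3: one of the four tomatoes, 50 mm across, lying loose in the basket, two by two. Origin: at its underside at the start (it turns with the fruit)
Not all that is in view belongs to the job. Leave any yellow look-alike of the tomato2 alone.

How it is judged:
On the way, in this order (a step that is already met when the one before it is completed fails the run):
1. the scale is in the gripper and out of its holder (contact force between the fingers and scale above 2 N and contact force between scale and holder below 0.1 N and horizontal distance between scale and holder above 0.045 m and contact force between scale and basket below 0.1 N and distance of basket from where it was at the start of the episode below 0.02 m), for 0.2 s.
2. the basket hangs by its handle from the hook, off the tray (contact force between scale and basket above 1.5 N and contact force between basket and tray below 0.05 N and height (world z) of basket above 0.01 m and distance between basket_handle and scale_hook below 0.035 m), for 0.2 s.
At the end, for the whole second after the job is handed in: Through the last second: gripper holds the scale, upright within 11 deg; basket hangs on the hook, at least 48 mm above the tray, level within 8 deg, under 30 mm/s and 0.3 rad/s, touched only by hook and tomatoes, all four in it; all other loose things within 30 mm of their starts (height (world z) of basket above 0.052 m and angle between basket's own z axis and vertical below 0.14 rad and angle between scale's own z axis and vertical below 0.2 rad and contact force between the fingers and scale above 2 N and contact force between scale and basket above 1.5 N and distance between basket_handle and scale_hook below 0.035 m and contact force between each of the arm, the fingers and basket below 0.1 N and contact force between basket and tray below 0.05 N and contact force between each of basket, scale and spare below 0.05 N and contact force between basket and holder below 0.05 N and contact force between scale and holder below 0.1 N and linear speed of basket below 0.03 m/s and angular speed of basket below 0.3 rad/s and distance between each of tomato0, tomato1, tomato2, tomato3 and basket_handle below 0.135 m and distance of each of spare, weight, probe, beaker, jar, dish, spatula from where it was at the start of the episode below 0.03 m); the arm keeps its last pose, push and grip.
It fails at once if a tomato leaves the basket (distance between any of tomato0, tomato1, tomato2, tomato3 and basket_handle above 0.15 m).
It fails at once if the empty basket or another bystander is knocked or shifted (distance of any of spare, weight, probe, beaker, jar, dish, spatula from where it was at the start of the episode above 0.03 m or angle between any of spare, weight, probe, beaker, jar, dish's own z axis and vertical above 0.4 rad).
It also fails if it takes over 51 s, if anything falls off the work surface, if the arm or the gripper's body presses on something with over 40 N, if the wrist force passes 120 N, or if a joint passes its speed limit or range.

## Working session

There is one attempt and no reset: what is moved stays moved. The work goes in short steps, Python scripts to look and compute and a tool call to move; the robot and the scene stay as the last step left them, time stands still between calls to the robot, and variables do not carry over. Pictures are saved under pics/ and viewed, at most 10 in all, crops included, and the job is handed in when it is done.

Besides the shell and the picture viewer there is one more tool, called after ">>>" as name(argument=value, ...), one argument or row to a line, values as JSON. step_arm: Moves the arm, as the interface text tells. Its arguments: {"type":"object","properties":{"targets":{"type":"array"},"jaw":{"type":"number"},"force":{"type":"number"}},"required":["targets"]}

```bash
mkdir -p pics; cat > h.py <<'E'
import numpy as np, cv2
from cell import monitor, vision, ticket, spotter
def cam(n):
    p=vision.camera_params(n); K=np.array([[p['fx'],0,p['cx']],[0,p['fy'],p['cy']],[0,0,1]]); R=cv2.Rodrigues(np.array(p['rvec'],float))[0]; return K,R,np.array(p['tvec'],float).ravel()
def ray(n,px):
    K,R,t=cam(n); d=R.T@np.linalg.solve(K,[px[0],px[1],1.]); return -R.T@t,d
def tri(pa,pb):
    A=np.zeros((3,3));b=np.zeros(3);L=[ray('scene',pa),ray('top',pb)]
    for o,d in L:
        d=d/np.linalg.norm(d);P=np.eye(3)-np.outer(d,d);A+=P;b+=P@o
    x=np.linalg.solve(A,b); return x,[np.linalg.norm(np.cross(x-o,d/np.linalg.norm(d))) for o,d in L]
def proj(n,X):
    K,R,t=cam(n); c=K@(R@np.array(X)+t); return c[:2]/c[2]
def cloud(n,D):
    K,R,t=cam(n); v,u=np.mgrid[:480,:640]; c=np.stack([(u-K[0,2])/K[0,0]*D,(v-K[1,2])/K[1,1]*D,D],-1); return (c-t)@R
E
python3 - <<'E'
from h import *
for n in ('scene','top'):
    im,d=vision.get_image(n); cv2.imwrite(f'pics/{n}0.png',im[:,:,::-1]); np.save(f'{n}0.npy',d)
    K,R,t=cam(n); print(n,K[0,0],-R.T@t)
Q=['scale','scale_hook','hook_mouth','holder','fork_front','basket','basket_handle','spare','tray','tomato2','weight','probe','beaker','jar','dish','spatula']
r={}
for q in Q:
    for n in ('scene','top'):
        r[n]=spotter.spot_point(n,q)
        print(q,n,[(np.round(x['pixel']).astype(int).tolist(),round(x['conf'],2)) for x in r[n][:3]])
    if r['scene'] and r['top']:
        x,e=tri(r['scene'][0]['pixel'],r['top'][0]['pixel']); print('   ',x.round(4),np.round(e,4))
o=monitor.get_obs();print(o['tcp_pos'],o['tcp_rot'],o['t'])
E
```

```text
scene 449.28359155294777 [ 0.73735202 -0.31442131  0.84894252]
top 452.8027396313383 [0.37057777 0.05182792 0.97119804]
scale scene [([238, 409], 0.71)]
scale top [([479, 220], 0.61)]
    [ 0.5643 -0.2736  0.1216] [0.0015 0.0015]
scale_hook scene [([242, 416], 0.85), ([272, 346], 0.55)]
scale_hook top [([468, 230], 0.72)]
    [ 0.5595 -0.2754  0.0469] [0.0005 0.0005]
hook_mouth scene [([241, 411], 0.84)]
hook_mouth top [([471, 225], 0.68), ([394, 194], 0.63), ([483, 233], 0.44)]
    [ 0.5621 -0.2712  0.0829] [0.0015 0.0015]
holder scene [([247, 419], 0.61)]
holder top [([460, 233], 0.66), ([200, 253], 0.32)]
    [ 0.561  -0.2727  0.0076] [0.0013 0.0013]
fork_front scene []
fork_front top [([482, 231], 0.78), ([252, 238], 0.51), ([196, 250], 0.39)]
basket scene [([388, 199], 0.87)]
basket top [([209, 236], 0.82)]
    [0.5487 0.2744 0.0064] [0.0028 0.0028]
basket_handle scene [([389, 165], 0.76)]
basket_handle top [([192, 231], 0.82)]
    [0.5358 0.2789 0.1175] [0.0004 0.0004]
spare scene [([344, 258], 0.8)]
spare top [([290, 242], 0.85), ([193, 228], 0.58)]
    [ 0.5396  0.0987 -0.01 
[... 554 characters left out ...]
 0.65   -0.1443  0.0019] [0.0012 0.0012]
beaker scene [([388, 405], 0.91), ([384, 197], 0.45), ([387, 164], 0.45)]
beaker top [([393, 145], 0.76), ([216, 223], 0.43)]
    [ 0.758  -0.1262  0.0173] [0.0011 0.0011]
jar scene [([422, 339], 0.7)]
jar top [([329, 145], 0.98), ([247, 238], 0.48), ([193, 230], 0.39)]
    [0.7572 0.0151 0.0116] [0.001 0.001]
dish scene [([212, 320], 0.73)]
dish top [([410, 308], 0.67)]
    [ 0.3961 -0.1619  0.0062] [0.0042 0.0042]
spatula scene [([286, 180], 0.97), ([331, 384], 0.29)]
spatula top [([235, 345], 0.63), ([410, 311], 0.49)]
    [ 0.3159  0.2069 -0.0056] [0.0017 0.0017]
[0.1907251  0.62137973 0.23126847] [3.14158199e+00 3.41692470e-05 2.84374941e+00] 1.7
```

View pics/scene0.png

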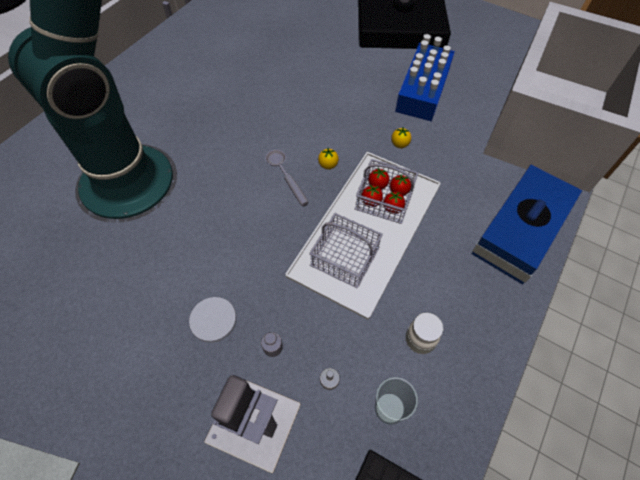

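View pics/top0.png

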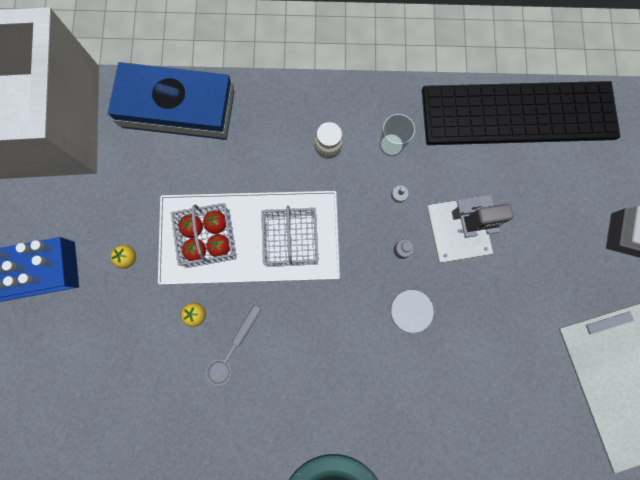

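```bash
python3 - <<'E'
import cv2
a=cv2.imread('pics/top0.png'); s=cv2.imread('pics/scene0.png')
import numpy as np
A=cv2.resize(a[180:290,410:540],(520,440),interpolation=3)
cv2.imwrite('pics/holder_top.png',A)
cv2.imwrite('pics/baskets.png',np.vstack([cv2.resize(a[185:285,160:340],(540,300)),cv2.resize(s[130:290,300:460],(300,300)).copy() if 0 else cv2.resize(s[130:290,280:500],(540,295))]))
E
```

```text
(no output)
```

View crops.

The scene picture shows the holder with the scale at (245,415), the basket with red tomatoes at (388,195) and the empty spare at (345,250). In the top picture these are at (478,220), (204,236) and (290,238). There are also two yellow look-alikes outside the tray. Candidates for the basket are (204,236) with four red tomatoes and (290,238) empty; the first fits the description. I'll confirm it in a crop.

View pics/baskets.png

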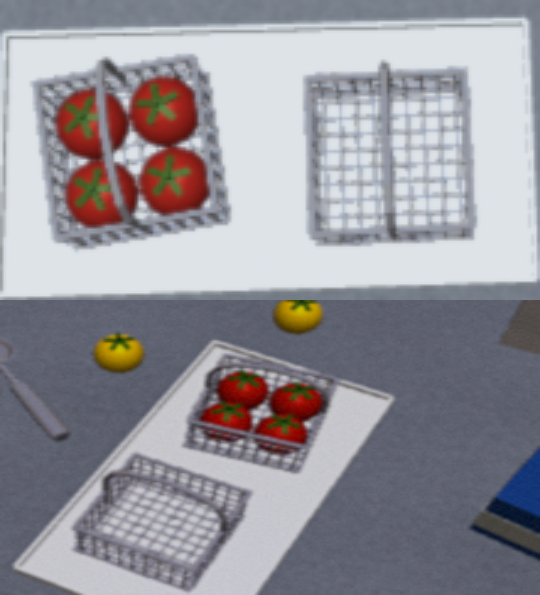

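View pics/holder_top.png

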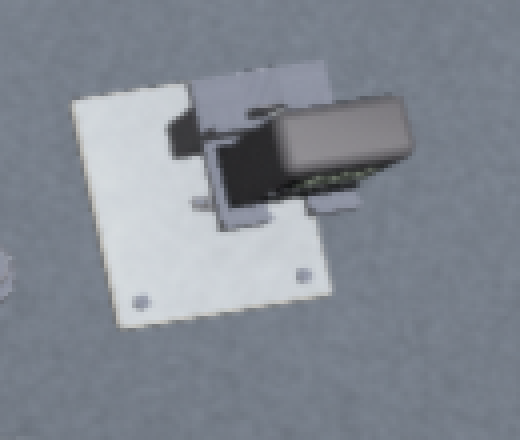

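```bash
python3 - <<'E'
from h import *
# scale orientation: top-face points via depth
for n in ('top','scene'):
    D=np.load(f'{n}0.npy'); P=cloud(n,D); 
    m=(D>0)&(abs(P[...,0]-.56)<.09)&(abs(P[...,1]+.27)<.09)
    for lo,hi in ((.18,.21),(.185,.205),(.11,.125),(.004,.012)):
        q=P[m&(P[...,2]>lo)&(P[...,2]<hi)]
        if len(q)>8: 
            r=cv2.minAreaRect((q[:,:2]*1000).astype(np.float32)); print(n,lo,hi,len(q),np.round(r[0],1),np.round(r[1],1),round(r[2],1),np.median(q[:,2]).round(4),'mean',q.mean(0).round(4))
    # handle
    m=(D>0)&(abs(P[...,0]-.54)<.09)&(abs(P[...,1]-.28)<.07)&(P[...,2]>.09)&(P[...,2]<.13)
    q=P[m]; print(n,'handle',len(q)); 
    if len(q)>4: print(cv2.fitLine(q[:,:2].astype(np.float32),2,0,.01,.01).ravel().round(3),q.min(0).round(3),q.max(0).round(3))
    m=(D>0)&(abs(P[...,0]-.54)<.09)&(abs(P[...,1]-.28)<.08)&(P[...,2]>.045)&(P[...,2]<.066)
    q=P[m]; r=cv2.minAreaRect((q[:,:2]*1000).astype(np.float32)); print('rim',r,len(q))
E
```

```text
top 0.18 0.21 647 [ 560.6 -272.8] [31.6 61.3] 9.6 0.1971 mean [ 0.559  -0.2702  0.1956]
top 0.185 0.205 615 [ 560.9 -272.7] [31.  61.4] 10.2 0.1972 mean [ 0.5595 -0.2708  0.1963]
top 0.11 0.125 625 [ 575.2 -271.4] [75.8 69.3] 10.2 0.1183 mean [ 0.5823 -0.2645  0.1183]
top 0.004 0.012 2215 [ 561.3 -267.8] [177.8 175.7] 0.8 0.008 mean [ 0.5571 -0.26    0.008 ]
top handle 168
[0.982 0.187 0.537 0.275] [0.491 0.264 0.092] [0.593 0.287 0.12 ]
rim ((542.1187133789062, 277.0447998046875), (113.84718322753906, 113.96856689453125), 11.2884521484375) 1746
scene 0.18 0.21 1062 [ 560.8 -273.6] [30.9 62.1] 10.3 0.1957 mean [ 0.5632 -0.2746  0.1948]
scene 0.185 0.205 1022 [ 560.8 -273.6] [30.9 62.1] 10.3 0.1958 mean [ 0.5627 -0.2746  0.1953]
scene 0.11 0.125 1005 [ 574.4 -271. ] [76.8 68.3] 10.2 0.1166 mean [ 0.5939 -0.2706  0.1169]
scene 0.004 0.012 2761 [ 561.4 -273.9] [152.3 123.9] 12.6 0.0067 mean [ 0.5908 -0.2821  0.0067]
scene handle 151
[0.979 0.204 0.542 0.276] [0.489 0.262 0.091] [0.592 0.288 0.12 ]
rim ((540.1945190429688, 277.3618469238281), (113.23863220214844, 116.04345703125), 11.153328895568848) 1259
```

The crop confirms it: the tomato basket is on the left (+y) half of the tray, and its handle runs at about 11° to world x. The scale is at (0.561,-0.273), yaw 10.2°, with its top at 0.198. The fork opens toward the robot (-x) and the hook mouth faces +y, so the bar is already nearly parallel to the scale's x.

I'll swing over on an arc first, raised.

>>> step_arm(
  targets=[
    [-40,0,-10,0,0,0.063],
    [-40,0,-10,0,0,0.063],
    [-40,0,-10,0,0,0.063],
    [-40,0,-10,0,0,0.063],
    [-40,0,-10,0,0,0.063],
  ],
  jaw=85,
)

```text
t: 2.12
tcp_pos: [0.374, 0.5387, 0.2818]
tcp_rot: [3.141, 0.0, 2.526]
ft_force: [0.3, 0.1, -0.1]
width: 0.997
gripper_force: 0.0
```

>>> step_arm(
  targets=[
    [-40,0,0,0,0,0.063],
    [-40,0,0,0,0,0.063],
    [-40,0,0,0,0,0.063],
    [-40,0,0,0,0,0.063],
    [-40,0,0,0,0,0.063],
  ],
)

```text
t: 2.53
tcp_pos: [0.521, 0.404, 0.2813]
tcp_rot: [3.141, 0.0, 2.211]
ft_force: [1.8, -0.2, -0.0]
width: 0.995
gripper_force: 0.0
```

>>> step_arm(
  targets=[
    [-40,0,0,0,0,0.063],
    [-40,0,0,0,0,0.063],
    [-40,0,0,0,0,0.063],
    [-40,0,0,0,0,0.063],
    [-40,0,0,0,0,0.063],
  ],
)

```text
t: 2.95
tcp_pos: [0.619, 0.2305, 0.2813]
tcp_rot: [3.141, 0.0, 1.896]
ft_force: [-0.9, 0.5, 0.0]
width: 0.995
gripper_force: 0.0
```

```bash
cat >> h.py <<'E'
from scipy.spatial.transform import Rotation as Ro
def go(pos,yaw=None):
    o=monitor.get_obs(); R=Ro.from_euler('xyz',o['tcp_rot']); 
    print('t',o['t'],'tcp',np.round(o['tcp_pos'],4),np.round(o['tcp_rot'],4),'F',np.round(o['ft_force'],2),'w',o['width'],o['gripper_force'])
    if pos is None: return
    if yaw is not None:
        T=Ro.from_euler('xyz',[np.pi,0,yaw]); print('rotvec',(R.inv()*T).as_rotvec().round(4)); print('shift after turn mm',(T.inv().apply(np.array(pos)-o['tcp_pos'])*1000).round(1))
    print('shift mm',(R.inv().apply(np.array(pos)-o['tcp_pos'])*1000).round(1))
E
python3 -c "
from h import *
go([.5607,-.2733,.28],1.749)"
```

```text
t 2.95 tcp [0.619  0.2305 0.2813] [3.1411 0.     1.8958] F [-0.94  0.54  0.03] w 0.9950850057871025 0.0
rotvec [ 0.0005 -0.      0.1468]
shift after turn mm [-485.5 -146.6    1.3]
shift mm [-458.8 -216.1    1.2]
```

>>> step_arm(
  targets=[
    [-31,-13,0,0,0,0.0735],
    [-32,-10,0,0,0,0.0735],
    [-32,-10,0,0,0,0],
    [-32,-10,0,0,0,0],
    [-32,-10,0,0,0,0],
  ],
)

```text
t: 3.37
tcp_pos: [0.6015, 0.0637, 0.2814]
tcp_rot: [3.141, -0.0, 1.752]
ft_force: [0.2, 0.1, 1.3]
width: 0.996
gripper_force: 0.0
```

>>> step_arm(
  targets=[
    [-33,-10,0,0,0,0],
    [-33,-10,0,0,0,0],
    [-33,-10,0,0,0,0],
    [-33,-10,0,0,0,0],
    [-33,-10,0,0,0,0],
  ],
)

```text
t: 3.78
tcp_pos: [0.582, -0.1075, 0.2816]
tcp_rot: [3.141, -0.0, 1.752]
ft_force: [0.0, -0.3, -0.9]
width: 0.993
gripper_force: 0.0
```

>>> step_arm(
  targets=[
    [-33,-10,0,0,0,0],
    [-33,-10,0,0,0,0],
    [-33,-10,0,0,0,0],
    [-33,-10,0,0,0,0],
    [-25,-5,0,0,0,0],
  ],
)

```text
t: 4.2
tcp_pos: [0.565, -0.2721, 0.2817]
tcp_rot: [-3.142, 0.001, 1.749]
ft_force: [0.1, -0.4, 0.2]
width: 0.995
gripper_force: 0.0
```

```bash
python3 -c "
from h import *
go([.5607,-.2733,.156],1.749)"
```

```text
t 4.2 tcp [ 0.565  -0.2721  0.2817] [-3.1415e+00  1.1000e-03  1.7489e+00] F [ 0.05 -0.41  0.21] w 0.9954512959245977 0.0
rotvec [-0.0001  0.0011 -0.0001]
shift after turn mm [ -0.4  -4.4 125.7]
shift mm [ -0.3  -4.4 125.7]
```

>>> step_arm(
  targets=[
    [0,-4.4,20,0,0,0],
    [0,0,27,0,0,0],
    [0,0,27,0,0,0],
    [0,0,27,0,0,0],
    [0,0,24,0,0,0],
  ],
)

```text
t: 4.62
tcp_pos: [0.5617, -0.2691, 0.1548]
tcp_rot: [-3.141, -0.0, 1.752]
ft_force: [0.0, -0.2, -0.2]
width: 1.001
gripper_force: 0.0
```

>>> step_arm(
  targets=[
    [0,0,0,0,0,0],
    [0,0,0,0,0,0],
  ],
)

```text
t: 4.78
tcp_pos: [0.5615, -0.2691, 0.1556]
tcp_rot: [-3.14, -0.001, 1.752]
ft_force: [-0.0, 0.1, 0.7]
width: 0.997
gripper_force: 0.0
```

```bash
python3 -c "
from h import *
go([.5607,-.2733,.156],1.749)
im,d=vision.get_image('scene');cv2.imwrite('pics/pre.png',cv2.resize(im[300:480,140:380,::-1],(640,480)))"
```

```text
t 4.7833 tcp [ 0.5615 -0.2691  0.1556] [-3.1395e+00 -1.0000e-03  1.7517e+00] F [-0.02  0.08  0.75] w 0.9968976824948125 0.0
rotvec [-0.0021 -0.001   0.0027]
shift after turn mm [-4.  -1.6 -0.4]
shift mm [-4.  -1.6 -0.4]
```

View pics/pre.png

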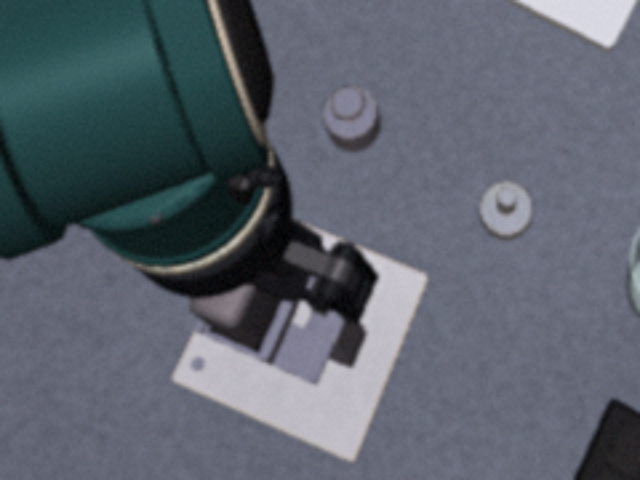

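The fingers straddle the scale body, with the +x finger at (350,330) in the crop and clear of the stop. I'll correct 4 mm sideways and then close.

>>> step_arm(
  targets=[
    [-4,-1.6,0,0,0,0],
    [0,0,0,0,0,0],
  ],
)

```text
t: 5.0
tcp_pos: [0.562, -0.2752, 0.1584]
tcp_rot: [3.139, 0.002, 1.751]
ft_force: [0.3, -1.5, 0.1]
width: 0.995
gripper_force: 0.0
```

>>> step_arm(
  targets=[
    [0,0,0,0,0,0],
    [0,0,0,0,0,0],
    [0,0,0,0,0,0],
    [0,0,0,0,0,0],
    [0,0,0,0,0,0],
  ],
  jaw=15,
  force=70,
)

```text
t: 5.42
tcp_pos: [0.5616, -0.2735, 0.1567]
tcp_rot: [3.141, 0.0, 1.752]
ft_force: [0.7, -0.7, -2.6]
width: 0.346
gripper_force: 69.2
```

>>> step_arm(
  targets=[
    [0,0,0,0,0,0],
    [0,0,0,0,0,0],
    [0,0,0,0,0,0],
    [0,0,0,0,0,0],
    [0,0,0,0,0,0],
  ],
)

```text
t: 5.83
tcp_pos: [0.5616, -0.2736, 0.1567]
tcp_rot: [3.141, 0.0, 1.752]
ft_force: [1.7, 1.4, 4.7]
width: 0.343
gripper_force: 69.8
```

>>> step_arm(
  targets=[
    [0,0,-4,0,0,0],
    [0,0,-4,0,0,0],
    [0,0,-4,0,0,0],
    [0,0,0,0,0,0],
    [0,0,0,0,0,0],
  ],
)

```text
t: 6.25
tcp_pos: [0.561, -0.2736, 0.1683]
tcp_rot: [-3.141, -0.0, 1.752]
ft_force: [-0.4, -0.2, -2.2]
width: 0.34
gripper_force: 69.3
```

```bash
python3 -c "
from h import *
go(None)
for n in ('scene','top'):
    im,D=vision.get_image(n);P=cloud(n,D)
    m=(D>0)&(abs(P[...,0]-.56)<.06)&(abs(P[...,1]+.273)<.06)&(P[...,2]>.13)&(P[...,2]<.225)
    q=P[m]; print(n,len(q),np.percentile(q[:,2],[5,50,90]).round(3))
    print([(np.round(x['pixel'],1),round(x['conf'],2)) for x in spotter.spot_point(n,'scale')[:2]],proj(n,[.5607,-.2733,.118]),proj(n,[.5607,-.2733,.130]))
    cv2.imwrite(f'pics/lift_{n}.png',im[:,:,::-1])
"
```

```text
t 6.25 tcp [ 0.561  -0.2736  0.1683] [-3.1415e+00 -1.0000e-04  1.7516e+00] F [-0.4  -0.2  -2.19] w 0.3395004448311936 69.33747410774231
scene 649 [0.134 0.191 0.217]
[(array([240.8, 408.8]), 0.83)] [237.39293328 407.41966105] [236.13507938 405.95231221]
top 1003 [0.138 0.207 0.222]
[(array([482.2, 222.1]), 0.57), (array([209.1, 237.4]), 0.34)] [479.17783537 222.79128588] [481.4869993  221.46365843]
```

>>> step_arm(
  targets=[
    [0,-10,0,0,0,0],
    [0,-10,0,0,0,0],
    [0,-10,0,0,0,0],
    [0,-10,0,0,0,0],
    [0,-10,0,0,0,0],
  ],
)

```text
t: 6.87
tcp_pos: [0.5104, -0.283, 0.1684]
tcp_rot: [-3.141, -0.0, 1.751]
ft_force: [-0.3, -0.1, -2.6]
width: 0.346
gripper_force: 69.4
```

>>> step_arm(
  targets=[
    [0,-10,0,0,0,0],
    [0,-10,0,0,0,0],
    [0,-10,0,0,0,0],
    [0,-10,0,0,0,0],
    [0,-5,0,0,0,0],
  ],
)

```text
t: 7.28
tcp_pos: [0.466, -0.2912, 0.1683]
tcp_rot: [-3.141, -0.0, 1.75]
ft_force: [-0.7, 0.0, -3.1]
width: 0.343
gripper_force: 69.4
```

```bash
python3 -c "
from h import *
go(None)
im,D=vision.get_image('scene');cv2.imwrite('pics/out.png',cv2.resize(im[300:480,100:340,::-1],(640,480)))
"
```

```text
t 7.2833 tcp [ 0.466  -0.2912  0.1683] [-3.1412e+00 -3.0000e-04  1.7505e+00] F [-0.71  0.04 -3.09] w 0.34250078991770944 69.44457292556763
```

View pics/out.png

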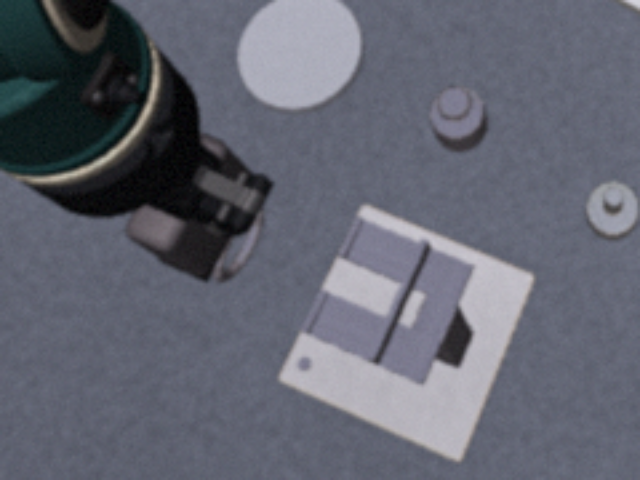

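The scale is out and hanging upright in the gripper, with its hook visible at (245,250). The holder is empty and undisturbed. Next I'll raise it and carry it to the approach point, 50 mm short of the handle on its -y side.

>>> step_arm(
  targets=[
    [0,0,-20,0,0,0],
    [0,0,-28,0,0,0],
    [0,0,-28,0,0,0],
    [0,0,-28,0,0,0],
    [0,0,-28,0,0,0],
  ],
)

```text
t: 7.75
tcp_pos: [0.4678, -0.2905, 0.3017]
tcp_rot: [3.141, 0.0, 1.752]
ft_force: [0.5, -0.2, -3.3]
width: 0.346
gripper_force: 69.6
```

>>> step_arm(
  targets=[
    [25,9,0,0,0,0],
    [25,9,0,0,0,0],
    [25,9,0,0,0,0],
    [25,9,0,0,0,0],
    [25,9,0,0,0,0],
  ],
)

```text
t: 8.17
tcp_pos: [0.4897, -0.1583, 0.3005]
tcp_rot: [3.141, -0.0, 1.752]
ft_force: [0.3, 0.4, -2.2]
width: 0.344
gripper_force: 70.0
```

>>> step_arm(
  targets=[
    [25,9,0,0,0,0],
    [25,9,0,0,0,0],
    [25,9,0,0,0,0],
    [25,9,0,0,0,0],
    [25,9,0,0,0,0],
  ],
)

```text
t: 8.58
tcp_pos: [0.5115, -0.0271, 0.3005]
tcp_rot: [3.141, -0.0, 1.752]
ft_force: [0.8, -0.4, -3.3]
width: 0.344
gripper_force: 70.0
```

>>> step_arm(
  targets=[
    [25,9,0,0,0,0],
    [25,9,0,0,0,0],
    [25,9,0,0,0,0],
    [25,9,0,0,0,0],
    [25,9,0,0,0,0],
  ],
)

```text
t: 9.0
tcp_pos: [0.5332, 0.104, 0.3003]
tcp_rot: [3.141, -0.0, 1.752]
ft_force: [1.3, -0.2, -3.7]
width: 0.345
gripper_force: 70.0
```

>>> step_arm(
  targets=[
    [25,9,0,0,0,0],
    [25,9,0,0,0,0],
    [25,9,0,0,0,0],
    [25,9,0,0,0,0],
    [20,3,0,0,0,0],
  ],
)

```text
t: 9.42
tcp_pos: [0.5502, 0.2303, 0.3]
tcp_rot: [3.141, -0.001, 1.753]
ft_force: [0.4, 0.9, -1.4]
width: 0.345
gripper_force: 69.8
```

```bash
python3 -c "
from h import *
go([.549,.2265,.2017],1.766)
for n in ('scene','top'):
    im,D=vision.get_image(n);cv2.imwrite(f'pics/ap_{n}.png',im[:,:,::-1])
    P=cloud(n,D)
    m=(D>0)&(abs(P[...,0]-.54)<.09)&(abs(P[...,1]-.2757)<.03)&(P[...,2]>.1)&(P[...,2]<.13)
    q=P[m]; print(n,len(q)); 
    if len(q)>20: print(cv2.fitLine(q[:,:2].astype(np.float32),2,0,.01,.01).ravel().round(4))
    for k in ('scale_hook','hook_mouth','basket_handle','basket'): print(k,[(np.round(x['pixel'],1),round(x['conf'],2)) for x in spotter.spot_point(n,k)[:2]])
    T=np.array(monitor.get_obs()['tcp_pos']); print('expected saddle',proj(n,T-[0,0,.1112]),'mouth',proj(n,T-[0,0,.0857]),'handle',proj(n,[.540,.2757,.116]))
"
```

```text
t 9.4167 tcp [0.5502 0.2303 0.3   ] [ 3.1409e+00 -7.0000e-04  1.7535e+00] F [ 0.41  0.87 -1.43] w 0.3449594179675715 69.82572555541992
rotvec [ 0.0007 -0.0007 -0.0125]
shift after turn mm [-3.5 -1.9 98.3]
shift mm [-3.6 -1.9 98.3]
scene 124
[0.9794 0.2019 0.5411 0.2759]
scale_hook [(array([386.7, 160.7]), 0.69)]
hook_mouth [(array([366.2, 229.5]), 0.66), (array([389.9, 150. ]), 0.56)]
basket_handle [(array([389.9, 169.2]), 0.86)]
basket [(array([385.2, 198.2]), 0.8)]
expected saddle [388.19407106 161.32334654] mouth [389.96050712 152.34419628] handle [390.34821316 166.84834818]
top 92
[0.9812 0.1928 0.5187 0.2718]
scale_hook [(array([213.4, 214.6]), 0.65), (array([219.7, 244.2]), 0.34)]
hook_mouth [(array([210.2, 212.1]), 0.56), (array([459.8, 235.5]), 0.49)]
basket_handle [(array([192.2, 231.1]), 0.69), (array([251.4, 237.3]), 0.21)]
basket [(array([207.1, 236.4]), 0.79)]
expected saddle [212.45568933 215.46759648] mouth [209.29431795 212.07142052] handle [194.58032472 228.83060442]
```

The calibration checks out: the expected saddle, mouth and handle pixels match the spotter to within 1–3 px. I'll descend to mouth height.

>>> step_arm(
  targets=[
    [-3.6,-2.5,18,0,0,-0.0125],
    [0,0,20,0,0,0],
    [0,0,20,0,0,0],
    [0,0,20,0,0,0],
    [0,0,20,0,0,0],
  ],
)

```text
t: 10.33
tcp_pos: [0.5482, 0.2231, 0.2018]
tcp_rot: [3.141, -0.0, 1.763]
ft_force: [-0.1, 0.2, -3.0]
width: 0.344
gripper_force: 70.0
```

>>> step_arm(
  targets=[
    [0,0,0,0,0,0],
    [0,0,0,0,0,0],
    [0,0,0,0,0,0],
  ],
)

```text
t: 10.58
tcp_pos: [0.5489, 0.2236, 0.2036]
tcp_rot: [3.14, -0.0, 1.764]
ft_force: [-0.0, 0.5, -1.8]
width: 0.344
gripper_force: 69.7
```

```bash
python3 -c "
from h import *
go([.5385,.2755,.2017],1.766)
im,D=vision.get_image('scene');im2,_=vision.get_image('top')
cv2.imwrite('pics/low.png',cv2.cvtColor(np.hstack([cv2.resize(im[120:240,320:440],(400,400)),cv2.resize(im2[170:290,150:270],(400,400))]),4))
"
```

```text
t 10.5833 tcp [0.5489 0.2236 0.2036] [ 3.1397e+00 -5.0000e-04  1.7637e+00] F [-0.01  0.48 -1.75] w 0.3436029935680284 69.70718622207642
rotvec [ 0.0019 -0.0005 -0.0023]
shift after turn mm [52.9 -0.1  1.9]
shift mm [52.9 -0.2  1.9]
```

View pics/low.png

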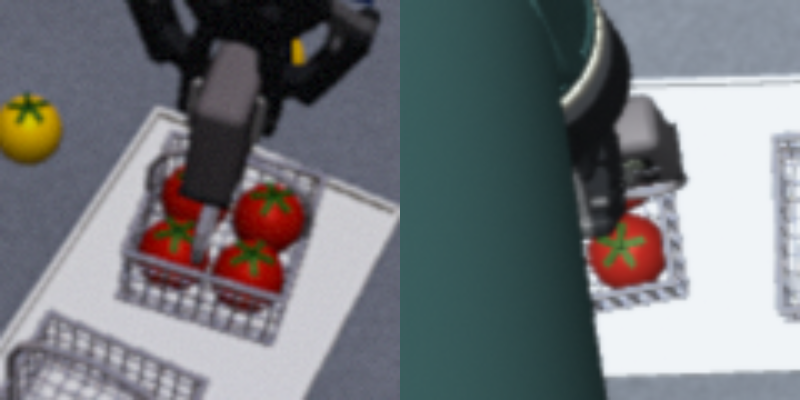

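The hook (left panel, around (205,235)) hangs just short of the handle plane with nothing touching. I'll advance 53 mm along tool x.

>>> step_arm(
  targets=[
    [8,0,0.5,0,0,0],
    [8,0,0.5,0,0,0],
    [8,0,0.5,0,0,0],
    [6,0,0,0,0,0],
  ],
)

```text
t: 11.02
tcp_pos: [0.5417, 0.255, 0.201]
tcp_rot: [3.141, -0.001, 1.766]
ft_force: [0.1, -0.2, -3.1]
width: 0.345
gripper_force: 69.7
```

>>> step_arm(
  targets=[
    [6,0,0,0,0,0],
    [6,0,0,0,0,0],
    [6,0,0,0,0,0],
    [5,0,0,0,0,0],
    [0,0,0,0,0,0],
  ],
)

```text
t: 11.43
tcp_pos: [0.5373, 0.2772, 0.2007]
tcp_rot: [-3.142, -0.001, 1.766]
ft_force: [0.9, 0.8, -2.0]
width: 0.342
gripper_force: 69.7
```

```bash
python3 -c "
from h import *
go([.5385,.2755,.2017],1.766)
im,D=vision.get_image('scene')
print([(k,np.round(x['pixel'],1),round(x['conf'],2)) for k in ('basket','basket_handle') for x in spotter.spot_point('scene',k)[:1]])
cv2.imwrite('pics/in.png',cv2.resize(im[110:230,320:480,::-1],(800,600),interpolation=3))
"
```

```text
t 11.4333 tcp [0.5373 0.2772 0.2007] [-3.1415e+00 -7.0000e-04  1.7660e+00] F [ 0.88  0.77 -2.  ] w 0.3423931428718502 69.74352836608887
rotvec [-0.     -0.0007 -0.    ]
shift after turn mm [-1.9  0.8 -1. ]
shift mm [-1.9  0.8 -1. ]
[('basket', array([387.2, 196.5]), 0.61), ('basket_handle', array([387.4, 166.6]), 0.9)]
```

View pics/in.png

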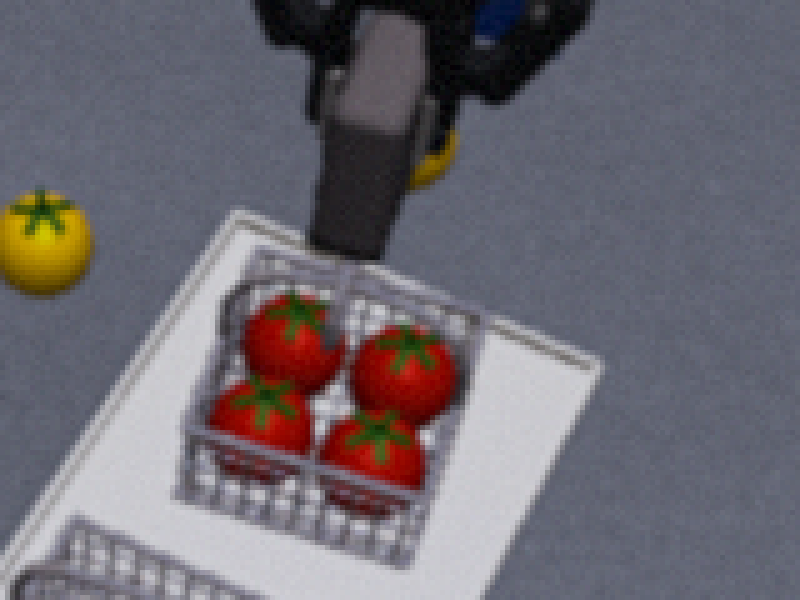

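The hook ring straddles the handle's peak, the basket hasn't moved and there is no contact force. I'll raise slowly and watch the force.

>>> step_arm(
  targets=[
    [-1,0,-5,0,0,0],
    [-1,0,-5,0,0,0],
    [0,0,-5,0,0,0],
    [0,0,-3,0,0,0],
    [0,0,-2,0,0,0],
  ],
)

```text
t: 12.0
tcp_pos: [0.5386, 0.2736, 0.2218]
tcp_rot: [3.14, -0.001, 1.764]
ft_force: [-0.0, 0.6, -2.8]
width: 0.341
gripper_force: 69.8
```

>>> step_arm(
  targets=[
    [0,0,-2,0,0,0],
    [0,0,-2,0,0,0],
    [0,0,-2,0,0,0],
    [0,0,-2,0,0,0],
    [0,0,-2,0,0,0],
  ],
)

```text
t: 12.42
tcp_pos: [0.5377, 0.2734, 0.2303]
tcp_rot: [-3.14, 0.001, 1.764]
ft_force: [-0.4, 0.0, -8.1]
width: 0.345
gripper_force: 69.5
```

>>> step_arm(
  targets=[
    [0,0,-2,0,0,0],
    [0,0,-2,0,0,0],
    [0,0,0,0,0,0],
    [0,0,0,0,0,0],
    [0,0,0,0,0,0],
  ],
)

```text
t: 12.83
tcp_pos: [0.5382, 0.2736, 0.2347]
tcp_rot: [-3.142, 0.0, 1.764]
ft_force: [0.2, 0.5, -8.1]
width: 0.342
gripper_force: 69.5
```

The hook carries the basket (the force rose by about 5 N). I'll lift smoothly by about 65 mm more.

>>> step_arm(
  targets=[
    [0,0,-2,0,0,0],
    [0,0,-3,0,0,0],
    [0,0,-4,0,0,0],
    [0,0,-5,0,0,0],
    [0,0,-5,0,0,0],
  ],
)

```text
t: 13.25
tcp_pos: [0.5383, 0.2736, 0.2545]
tcp_rot: [3.141, -0.0, 1.764]
ft_force: [-0.1, 0.5, -7.5]
width: 0.343
gripper_force: 69.5
```

>>> step_arm(
  targets=[
    [0,0,-5,0,0,0],
    [0,0,-5,0,0,0],
    [0,0,-5,0,0,0],
    [0,0,-5,0,0,0],
    [0,0,-5,0,0,0],
  ],
)

```text
t: 13.67
tcp_pos: [0.5382, 0.2736, 0.2794]
tcp_rot: [3.141, -0.0, 1.764]
ft_force: [-0.4, 0.2, -7.2]
width: 0.34
gripper_force: 69.5
```

>>> step_arm(
  targets=[
    [0,0,-5,0,0,0],
    [0,0,-5,0,0,0],
    [0,0,-4,0,0,0],
    [0,0,-3,0,0,0],
    [0,0,-2,0,0,0],
  ],
)

```text
t: 14.08
tcp_pos: [0.5383, 0.2736, 0.2983]
tcp_rot: [3.141, -0.0, 1.764]
ft_force: [-0.3, 1.1, -7.2]
width: 0.34
gripper_force: 69.5
```

>>> step_arm(
  targets=[
    [0,0,-1,0,0,0],
    [0,0,0,0,0,0],
    [0,0,0,0,0,0],
    [0,0,0,0,0,0],
    [0,0,0,0,0,0],
  ],
)

```text
t: 14.5
tcp_pos: [0.5381, 0.2736, 0.2985]
tcp_rot: [-3.141, 0.0, 1.764]
ft_force: [0.2, 0.6, -7.8]
width: 0.343
gripper_force: 69.5
```

>>> step_arm(
  targets=[
    [0,0,0,0,0,0],
    [0,0,0,0,0,0],
    [0,0,0,0,0,0],
    [0,0,0,0,0,0],
    [0,0,0,0,0,0],
  ],
)

```text
t: 14.92
tcp_pos: [0.5382, 0.2736, 0.2988]
tcp_rot: [3.142, -0.0, 1.764]
ft_force: [0.4, 0.3, -6.9]
width: 0.342
gripper_force: 69.5
```

```bash
cat > chk.py <<'E'
from h import *
go(None)
im,D=vision.get_image('scene');P=cloud('scene',D)
r=spotter.trace('scene','basket')[0]; m=r['pixels']&(D>0); q=P[m]; print(r['conf'],r['extent'],np.percentile(q[:,2],[2,10,50,90,98]).round(3))
m=(D>0)&(abs(P[...,0]-.54)<.1)&(abs(P[...,1]-.277)<.1)
m&=(P[...,2]>.105)&(P[...,2]<.145)
q=P[m]; g=q[q[:,2]>.1]
for sx in(-1,1):
  for sy in(-1,1):
    c=np.array([.54,.277])+np.array([[.981,-.195],[.195,.981]])@np.array([sx*.053,sy*.053]); k=np.hypot(*(q[:,:2]-c).T)<.014
    if k.sum()>3: print('corner',sx,sy,k.sum(),np.percentile(q[k,2],[50,90]).round(4))
E
python3 chk.py; python3 -c "
from h import *
im,D=vision.get_image('scene');cv2.imwrite('pics/up.png',cv2.resize(im[80:260,270:510,::-1],(800,600),interpolation=3))"
```

```text
t 14.9167 tcp [0.5382 0.2736 0.2988] [ 3.1416 -0.      1.7642] F [ 0.42  0.34 -6.88] w 0.34184177557420004 69.51809048652649
0.78 [357.7, 135.9, 66.7, 69.1] [-0.001  0.004  0.113  0.172  0.19 ]
corner -1 -1 77 [0.1276 0.1382]
corner -1 1 49 [0.1355 0.1385]
corner 1 -1 49 [0.1292 0.1322]
corner 1 1 30 [0.1308 0.1326]
```

View pics/up.png

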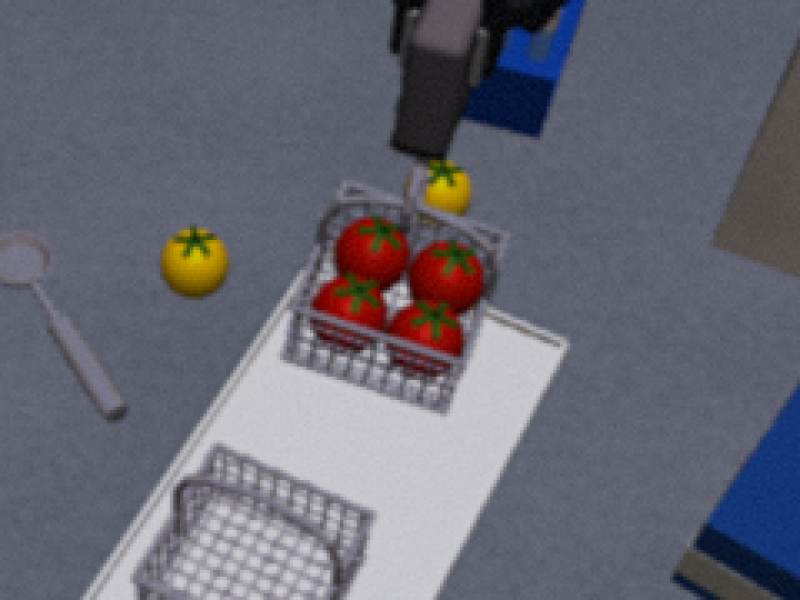

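The basket hangs from the hook (at about (415,185) in the crop) with all four tomatoes in it, and the spare hasn't moved. The rim sits at 0.132–0.138 m, so the underside is at about 0.077 m and the tilt is about 0.06 rad. I'll let it settle, recheck and hand in.

>>> step_arm(
  targets=[
    [0,0,0,0,0,0],
    [0,0,0,0,0,0],
    [0,0,0,0,0,0],
    [0,0,0,0,0,0],
    [0,0,0,0,0,0],
  ],
)

```text
t: 15.48
tcp_pos: [0.5382, 0.2736, 0.2988]
tcp_rot: [3.142, 0.0, 1.764]
ft_force: [-0.2, -0.3, -7.3]
width: 0.34
gripper_force: 69.5
```

>>> step_arm(
  targets=[
    [0,0,0,0,0,0],
    [0,0,0,0,0,0],
    [0,0,0,0,0,0],
    [0,0,0,0,0,0],
    [0,0,0,0,0,0],
  ],
)

```text
t: 15.9
tcp_pos: [0.5382, 0.2736, 0.2988]
tcp_rot: [3.142, 0.0, 1.764]
ft_force: [0.0, 0.1, -7.6]
width: 0.343
gripper_force: 69.5
```

>>> step_arm(
  targets=[
    [0,0,0,0,0,0],
    [0,0,0,0,0,0],
    [0,0,0,0,0,0],
    [0,0,0,0,0,0],
    [0,0,0,0,0,0],
  ],
)

```text
t: 16.32
tcp_pos: [0.5382, 0.2736, 0.2988]
tcp_rot: [3.142, -0.0, 1.764]
ft_force: [0.2, 0.7, -6.3]
width: 0.34
gripper_force: 69.5
```

```bash
python3 chk.py; python3 chk.py
```

```text
t 16.3167 tcp [0.5382 0.2736 0.2988] [ 3.1415 -0.      1.7642] F [ 0.18  0.71 -6.31] w 0.33992089927343744 69.51945662498474
0.83 [353.7, 135.8, 70.6, 66.9] [-0.001  0.003  0.111  0.17   0.19 ]
corner -1 -1 79 [0.1256 0.1383]
corner -1 1 49 [0.1359 0.1384]
corner 1 -1 46 [0.1295 0.1317]
corner 1 1 28 [0.1299 0.1323]
t 16.4167 tcp [0.5382 0.2736 0.2988] [ 3.1415 -0.      1.7643] F [-0.01  0.87 -7.36] w 0.3481818749084132 69.5193350315094
0.58 [358.1, 134.0, 65.6, 70.4] [-0.001  0.032  0.121  0.179  0.191]
corner -1 -1 78 [0.1263 0.1376]
corner -1 1 49 [0.1363 0.1386]
corner 1 -1 50 [0.1294 0.1321]
corner 1 1 27 [0.1307 0.1323]
```

Steady and within limits.

```bash
python3 -c "
from h import *
print(ticket.close_job())"
```

```text
the job is handed in; nothing more can be done
None
```

The job is handed in with the scale holding the tomato basket steady on its hook, about 7 cm above the tray and tilted about 3.5° (limit 8°), with all four tomatoes in it; the hand-in returned no verdict.

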